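# Unclip the steamer's timer pod and snap it into its charging cradle

## Robot

A 7-joint arm with a two-finger parallel gripper is mounted at the origin on the work surface. World frame = base frame: x ahead of the robot, y to its left, z up, the work surface at z = 0. Lengths are in m, angles in rad, forces in N, time in s.
With the tool pointing down it reaches from about 0.425 to 0.925 m from the base axis. Payload 6.8 kg.
Tool frame: the origin (TCP) lies at the very end of the fingers, on their centre line; the grasp point (between the pads) lies 19 mm behind it; z points along the fingers, y is the line along which they close (so a half turn about z gives the same grasp; the last joint's range is limited). The gripper opens to 85 mm and grips with 20 to 120 N. Pads are 22 mm wide; open, the fingers measure 114 mm over their backs; the gripper's body (76 mm by 85 mm) begins 54 mm behind the grasp point. The pads swing forward as they close: fully open they stand 13 mm farther back than shut.
Start: joints at [-1.35, 0.477, 0.022, 1.555, -0.011, 1.109, -0.083], TCP at [0.218, 0.639, 0.231] pointing down, gripper open.
Joint ranges: [-2.96, 2.96], [-0.34, 2.1], [-1.41, 1.46], [0.24, 2.44], [-1.37, 4.51], [0.17, 1.92], [-2.96, 2.96]. Speed limits (rad/s): [2.39, 2.39, 3.14, 3.14, 3.14, 3.14, 3.14].

## Interface

Orientations are given as a unit quaternion [w, x, y, z].
In Python, from station import get_obs, read_camera, hand_in gives the robot as it stands.
- The arm moves only by the tool arm_command, never from a script. Its argument "commands" is one flat list of numbers, 7 for each row, row after row: the shift along the tool's x, y, z in m, then the turn, a rotation vector about the tool's x, y, z in degrees, then the opening, from 0 (shut) to 1 (fully open). In form: [tx, ty, tz, rx, ry, rz, fingers, tx, ty, tz, rx, ry, rz, fingers, ...]. A call has 1 to 8 rows; each row is the pose to reach, as a shift and turn from the pose commanded when the call began, along the tool's axes at that moment; what a row does not reach only later rows make up. A row lasts 1/10 s, in which the tool goes at most 50 mm and 8.59 degrees, less where a joint would pass 70% of its speed; a pose out of reach is approached as far as the arm can. A call with a gripper value outside its range is refused whole. The fingers move at their own pace and stop on an object; "force" is the grip in N (left out, the last holds). Time passes only in rows, so rows that repeat a pose let the fingers close. It gives the time, the measured TCP pose, the force, the opening and the grip force at its end, in the units of the state.
- get_obs(): the state, without advancing time (a new reading comes with each control period).
- read_camera(name): name is "side" or "top" or "wrist"; returns a dict with "img" (384x512x3 uint8, red, green, blue), "camera_matrix" (3x3 intrinsics, pixels), "pose" (4x4, takes a point from camera to world coordinates). Camera axes: x right, y down, z forward; pixel columns grow to the right and rows downward; lengths in m; the calibration is good to about 2 mm. A picture is of the moment at which its call begins. There is no depth.
- hand_in(): hands the job in; it is judged then, once.
The state is a dict: "t": time; "q": joint angles; "joint_vel": joint speeds; "joint_torque": joint torques, N m; "eef_pos": TCP position; "tool_rot": TCP orientation; "contact_force": force on the tool from outside, world axes, zero at the start; "torque": the same for the moment, N m; "gripper_width": opening from 0.0 (shut) to 1.0 (fully open); "grasp_force": force on a finger pad.
Only numpy, scipy, OpenCV 4.12 (cv2) and the standard library are available. Lean on these libraries where they do the work, as an engineer would, in place of code of your own. Each camera call takes 0.05 s, during which the arm holds its last target. There are 200 camera calls.

## Task

The steamer's little timer pod needs charging: squeeze its two side tabs together to unlatch it, draw it up out of the pocket on the steamer, and seat it upright in the empty pocket of the white charging cradle so that both tabs spring out and latch it there. Be gentle with it, never wrench or ram it in either pocket, and leave the bowl, jar, trivet and spatula where they are.

Things in the scene. Friction and masses are not known exactly. Their poses are not given: they have to be found in the camera images.
- pod_center (a point): Centre (half-way up) of the timer pod, z up. Latched in a pocket, it is 7 mm above the pocket's mouth and the pod's top 40 mm above the mouth, so only the upper 40 mm, with the bare tabs, can be reached. Pinch the tabs 15 to 25 mm above this centre, fingers closing along the pod's y. A half turn about z makes no difference.
- pod: Timer pod: loose white plastic block 36 mm (x) by 19 mm (y) by 66 mm tall, 90 to 180 g, with a grey sprung tab on each long side (+y and -y). Origin at the centre of its underside. At the start it is latched in the steamer's pocket. Keep its push or pull on either pocket under 35 N.
- tab_left (a joint): Travel of the pod's +y tab inwards, m: 0 sprung out, 0.006 squeezed in to its hard stop; spring 2 N at 0, 6.3 N at 0.006. The tab is an upright plate 26 mm wide (x), from 25 mm below to 29 mm above the pod's centre. Tab outer faces are 40 mm apart at rest, 28 mm squeezed in. Its hook sticks out 5 mm, top 13 mm below the centre, and clears the catch lip from 0.004 on.
- tab_right (a joint): The same for the pod's -y tab. Both hooks must clear: fingers off centre squeeze one tab right in and push the pod sideways on its pocket while the other stays caught. Even side force on the gripper means centred.
- steamer: Compact electric steamer, does not move. Origin on the counter below its pod pocket. Its stacked steel tiers (102 mm radius, 230 mm tall with the lid knob) have their axis 200 mm from the origin along +y; the pocket is in an aluminium block 80 by 80 mm.
- steamer_mouth (a point): Centre of the mouth of the steamer's pocket, 70 mm above the counter, level with its block's top; z up, x and y as the latched pod's. Both pockets have a sprung plate pushing the pod up: 4 N where it first meets the pod (10 mm above the hard floor), 6.4 N on the floor. Tabs let out within 1.5 mm of the floor catch under the lips; let out higher, the pod is pushed back up. On pinching, the plate may slide the pod up a few mm in the fingers.
- cradle: Charging cradle: a fixed white tray 92 by 92 mm, 40 mm tall, in which stands a grey pocket block, 68 by 68 mm, with one empty pocket in its top. The block is height-adjustable and stays clamped wherever it was left, its top 45 to 55 mm above the counter, which is not measured. Origin at the centre of the tray's underside, below the pocket. Empty plate: 17.5 mm below the block's top.
- cradle_mouth (a point): Point on the pocket's axis 45 mm above the counter, z up; the pocket's mouth lies 0 to 10 mm above it. Mouth 38.6 mm (x) by 42 mm (y), between two 6 mm thick catch lips (+y, -y) and two sloped lead-in strips (+x, -x) that stand 5 mm above it. The pod goes in upright, long side along x, either way round, tabs squeezed in. The hard floor stops it with its centre 5.5 mm above the mouth.
- bowl: White enamel bowl, 130 mm across, 55 mm tall, loose; origin at the centre of its underside. Leave alone.
- jar: Glass jar with a steel twist cap, 72 mm across, 100 mm tall, loose; origin at the centre of its underside. Leave alone.
- trivet: Cast aluminium trivet, a 130 mm square grid 16 mm tall on rubber feet, loose; origin at the centre of its underside. Leave alone.
- spatula: Bamboo spatula, 280 mm long, lying loose on the counter; origin near the middle of its length. Leave alone.
There are look-alikes about, which are no part of the job. Leave any red look-alike of the pod alone.

How it is judged:
On the way, in this order (a step that is already met when the one before it is completed fails the run):
1. both side tabs are squeezed in while the pod is still in the steamer's pocket (value of joint each of tab_left, tab_right above 0.0035 m and distance between pod_center and steamer_mouth below 0.022 m), for 0.05 s.
2. the pod has been lifted clear of the steamer's pocket (z of pod_center in the frame of steamer_mouth above 0.045 m), for 0.1 s.
At the end, for the whole second after the job is handed in: The pod is upright and latched in the cradle: tabs sprung out to within 2.5 mm, the plate holding it tight (over 5 N of contact), centre at most 19.5 mm above the listed mouth point and within 4 mm of the axis, tilt under 0.08 rad, long side along the pocket's within 0.12 rad, at rest (contact force between pod and cradle above 5 N and z of pod_center in the frame of cradle_mouth below 0.0195 m and horizontal distance between pod_center and cradle_mouth below 0.004 m and angle between pod_center's own z axis and vertical below 0.08 rad and angle between the x axis of pod_center and the x axis of cradle_mouth, either way round below 0.12 rad and value of joint each of tab_left, tab_right below 0.0025 m and linear speed of pod below 0.02 m/s); the robot touches nothing.
It fails at once if the pod is pulled or pushed against the steamer with more than 35 N (contact force between pod and steamer above 35 N).
It fails at once if the pod is pushed against the cradle with more than 35 N (contact force between pod and cradle above 35 N).
It fails at once if a bystander is moved by more than 20 mm (distance of any of bowl, jar, trivet, spatula from where it was at the start of the episode above 0.02 m).
It also fails if it takes over 48 s, if anything falls off the work surface, if the arm or the gripper's body presses on something with over 40 N, if the wrist force passes 120 N, or if a joint passes its speed limit or range.

## Working session

There is one attempt and no reset: what is moved stays moved. The work goes in short steps, Python scripts to look and compute and a tool call to move; the robot and the scene stay as the last step left them, time stands still between calls to the robot, and variables do not carry over. Pictures are saved under pics/ and viewed, at most 10 in all, crops included, and the job is handed in when it is done.

Besides the shell and the picture viewer there is one more tool, called after "Emit:" in YAML: its name, and indented under it one key for each argument. arm_command: Moves the arm, as the interface text tells. Its arguments: {"type":"object","properties":{"commands":{"type":"array","items":{"type":"number"}},"force":{"type":"number"}},"required":["commands"]}

```bash
mkdir -p pics; ls; python3 - <<'E'
from station import *
import cv2,numpy as np
o=get_obs();print({k:np.round(v,3).tolist() for k,v in o.items()})
ims=[]
for n in("top","side","wrist"):
    c=read_camera(n);cv2.imwrite(f"pics/{n}0.png",c["img"][:,:,::-1]);print(n,np.round(c["camera_matrix"],1).tolist(),np.round(c["pose"],4).tolist())
E
```

```text
pics
{'t': 0.0, 'q': [-1.35, 0.478, 0.022, 1.556, -0.011, 1.109, -0.083], 'joint_vel': [-0.0, 0.0, -0.001, -0.001, -0.001, -0.001, -0.001], 'joint_torque': [0.0, -59.646, 1.607, -28.12, 0.012, 0.009, -0.0], 'eef_pos': [0.218, 0.638, 0.23], 'tool_rot': [-0.0, 0.164, 0.987, -0.001], 'contact_force': [0.205, 0.416, 0.177], 'torque': [0.009, 0.003, -0.001], 'grasp_force': 0.0, 'gripper_width': 0.998}
top [[348.8, 0.0, 256.1], [0.0, 348.8, 191.9], [0.0, 0.0, 1.0]] [[0.0853, -0.9749, 0.2056, 0.3806], [-0.9964, -0.0831, 0.0192, -0.1454], [-0.0016, -0.2065, -0.9784, 0.8486], [0.0, 0.0, 0.0, 1.0]]
side [[412.0, 0.0, 255.6], [0.0, 412.0, 191.6], [0.0, 0.0, 1.0]] [[0.9505, -0.1659, 0.2625, 0.3055], [-0.3105, -0.522, 0.7944, -0.8059], [0.0052, -0.8366, -0.5478, 0.5342], [0.0, 0.0, 0.0, 1.0]]
wrist [[266.7, 0.0, 259.4], [0.0, 266.7, 191.3], [0.0, 0.0, 1.0]] [[0.3222, 0.9092, 0.2638, 0.1503], [0.9467, -0.3093, -0.0905, 0.6617], [-0.0007, 0.2789, -0.9603, 0.375], [0.0, 0.0, 0.0, 1.0]]
```

View pics/top0.png

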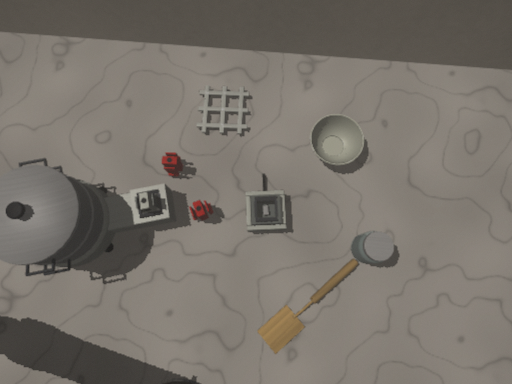

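View pics/side0.png

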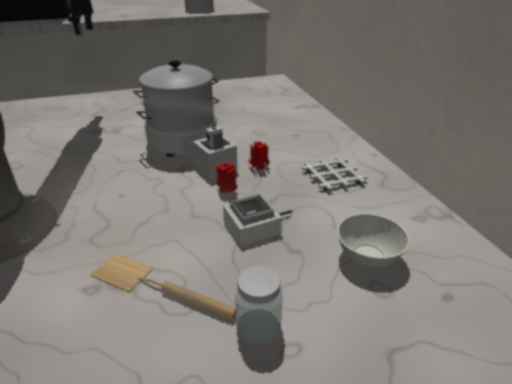

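The top view shows the steamer block with the pod at about (150,204), the cradle at (266,211), and red look-alikes at (172,163) and (200,210). The side view agrees: pod at (214,137), cradle at (252,215).

```bash
cat > h.py <<'E'
import cv2,numpy as np
from station import *
def ray(c,uv,z):
    P=np.array(c["pose"]);d=P[:3,:3]@np.linalg.inv(c["camera_matrix"])@np.array([uv[0],uv[1],1.])
    return P[:3,3]+d*(z-P[2,3])/d[2]
def proj(c,p):
    P=np.array(c["pose"]);q=np.array(c["camera_matrix"])@(P[:3,:3].T@(np.array(p)-P[:3,3]));return q[:2]/q[2]
E
python3 - <<'E'
from h import *
c=read_camera("top");im=c["img"][:,:,::-1]
a=cv2.resize(im[170:240,115:185],None,fx=8,fy=8,interpolation=cv2.INTER_CUBIC)[:, :400]
a=cv2.resize(im[175:235,120:180],(400,400),interpolation=cv2.INTER_CUBIC)
b=cv2.resize(im[180:240,236:296],(400,400),interpolation=cv2.INTER_CUBIC)
cv2.imwrite("pics/c1.png",np.hstack([a,b]))
for n,uv,z in(("pod",(150,203),.11),("blk",(150,204),.07),("crad",(266,211),.05),("steam",(17,210),.23)):print(n,ray(c,uv,z).round(3))
E
```

```text
pod [0.492 0.094 0.11 ]
blk [0.496 0.107 0.07 ]
crad [ 0.505 -0.157  0.05 ]
steam [0.441 0.291 0.23 ]
```

View pics/c1.png

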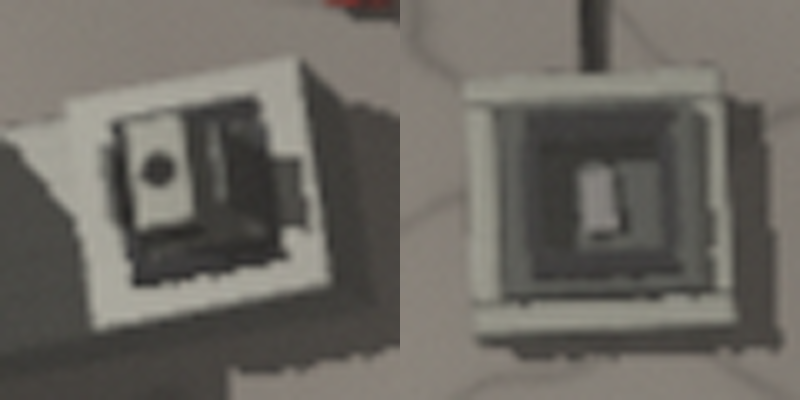

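The crops show the steamer block's top face, the pod's top with its dark dot offset to one side by perspective, and the cradle tray rim with the pocket block and a light plate inside. Next I'll cast the corners.

```bash
python3 - <<'E'
from h import *
c=read_camera("top")
def q(n,pts,o,z):
    w=np.array([ray(c,(o[0]+.15*(u+.0)-.4,o[1]+.15*v-.4),z)[:2] for u,v in pts])
    e=[w[1]-w[0],w[2]-w[1],w[3]-w[2],w[0]-w[3]]
    print(n,w.mean(0).round(4),[round(float(np.linalg.norm(x)),4) for x in e],"deg",[round(float(np.degrees(np.arctan2(x[1],x[0])))%90,1) for x in e])
q("blk",[(67,100),(300,57),(330,287),(93,330)],(120,175),.07)
q("pod",[(125,122),(185,112),(193,222),(137,232)],(120,175),.11)
q("tray",[(63,75),(318,70),(336,325),(75,335)],(236,180),.04)
q("pocketblk",[(97,105),(305,103),(320,292),(102,297)],(236,180),.05)
o=get_obs();w,x,y,z=o["tool_rot"]
from scipy.spatial.transform import Rotation as R
r=R.from_quat([x,y,z,w]).as_matrix();print(r.round(3))
p=o["eef_pos"];print("tool shift to above pod",(r.T@(np.array([.49,.095,.231])-p)).round(3))
E
```

```text
blk [0.4969 0.1088] [0.0805, 0.081, 0.0802, 0.0804] deg [15.7, 15.2, 15.3, 15.4]
pod [0.4966 0.1089] [0.0196, 0.0365, 0.0181, 0.0367] deg [14.6, 12.6, 15.2, 14.9]
tray [ 0.5101 -0.1547] [0.0907, 0.0908, 0.0908, 0.0925] deg [6.0, 7.9, 7.1, 7.8]
pocketblk [ 0.5092 -0.1574] [0.0729, 0.0665, 0.0751, 0.0674] deg [5.4, 8.5, 6.2, 6.6]
[[-0.946  0.323 -0.   ]
 [ 0.323  0.946 -0.001]
 [-0.    -0.001 -1.   ]]
tool shift to above pod [-0.433 -0.427  0.   ]
```

Emit:
arm_command:
  commands: [0, 0, -0.05, 0, 0, 0, 1, 0, 0, -0.1, 0, 0, 0, 1, -0.435, -0.41, -0.1, 0, 0, -34, 1, -0.435, -0.41, -0.1, 0, 0, -34, 1, -0.435, -0.41, -0.1, 0, 0, -34, 1, -0.435, -0.41, -0.1, 0, 0, -34, 1, -0.435, -0.41, -0.1, 0, 0, -34, 1, -0.435, -0.41, -0.1, 0, 0, -34, 1]
  force: 30

```text
t: 1.05
eef_pos: [0.3588, 0.3715, 0.3314]
tool_rot: [0.0, -0.132, 0.991, 0.0]
contact_force: [1.1, 0.4, 0.6]
gripper_width: 1.002
grasp_force: 0.0
```

Emit:
arm_command:
  commands: [-0.064, -0.289, 0, 0, 0, 0, 1, -0.064, -0.289, 0, 0, 0, 0, 1, -0.064, -0.289, 0, 0, 0, 0, 1, -0.064, -0.289, 0, 0, 0, 0, 1, -0.064, -0.289, 0, 0, 0, 0, 1, -0.064, -0.289, 0, 0, 0, 0, 1, -0.064, -0.289, 0.1, 0, 0, 0, 1, -0.064, -0.289, 0.1, 0, 0, 0, 1]

```text
t: 1.85
eef_pos: [0.4973, 0.11, 0.2316]
tool_rot: [0.002, -0.13, 0.992, 0.001]
contact_force: [-0.5, 0.6, -0.8]
gripper_width: 0.997
grasp_force: 0.0
```

```bash
python3 - <<'E'
from h import *
c=read_camera("wrist");o=get_obs();print(o["eef_pos"].__repr__(),o["tool_rot"],o["contact_force"])
cv2.imwrite("pics/w1.png",c["img"][:,:,::-1]);print(np.round(c["pose"],4).tolist())
for p in((.4968,.1088,.07),(.4968,.1088,.11)):print(proj(c,p))
E
```

```text
array([0.49120579, 0.10929448, 0.22275659]) [-0.00499454 -0.13121671  0.99134017 -0.00137392] [-3.87926201 -0.44276079 -5.56854991]
[[-0.2585, 0.9263, 0.2742, 0.4277], [0.966, 0.2474, 0.0748, 0.0916], [0.0015, 0.2842, -0.9588, 0.3758], [0.0, 0.0, 0.0, 1.0]]
[257.90994554 175.43177707]
[257.76315014 184.2383429 ]
```

View pics/w1.png

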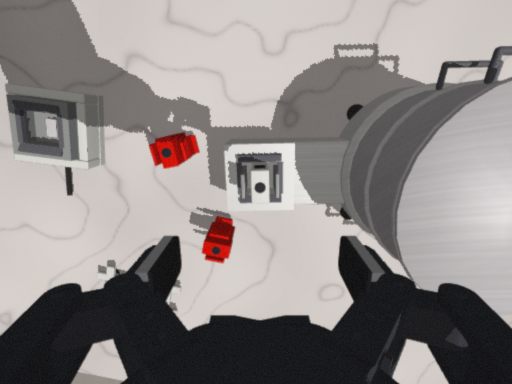

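The wrist view shows the pod's top with its dot at (260,187) inside the white block (225–295, 143–210), red look-alikes at (220,240) and (175,150), and the tiers on the right. The arm was still settling, so I'll hold with the fingers partly closed and measure again.

Emit:
arm_command:
  commands: [0, 0, 0.02, 0, 0, 0, 0.7, 0, 0, 0.04, 0, 0, 0, 0.7, 0, 0, 0.04, 0, 0, 0, 0.7, 0, 0, 0.04, 0, 0, 0, 0.7, 0, 0, 0.04, 0, 0, 0, 0.7]

```text
t: 2.4
eef_pos: [0.4963, 0.1118, 0.1929]
tool_rot: [0.001, -0.132, 0.991, 0.0]
contact_force: [0.4, -0.5, 0.7]
gripper_width: 0.701
grasp_force: 0.0
```

```bash
python3 - <<'E'
from h import *
c=read_camera("wrist");o=get_obs();print(o["eef_pos"],o["tool_rot"],o["contact_force"],o["gripper_width"])
im=c["img"][:,:,::-1];u,v=proj(c,(.4968,.1088,.09)).astype(int);print(u,v)
cv2.imwrite("pics/w2.png",cv2.resize(im[v-60:v+60,u-80:u+80],None,fx=5,fy=5,interpolation=cv2.INTER_CUBIC))
E
```

```text
[0.49633209 0.11176873 0.19281525] [ 1.11609264e-03 -1.31995378e-01  9.91249641e-01  3.52359942e-04] [0.45317003 0.79465354 0.03041534] 0.6987375026555003
255 189
```

View pics/w2.png

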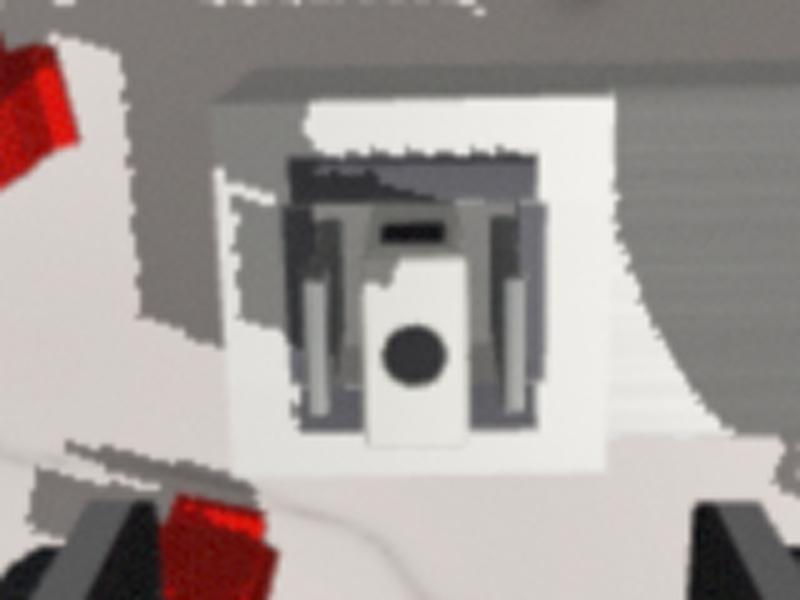

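The crop shows the pod's top at x 364–468, y 253–447, tab outer faces at x 305 and 525, and block corners at (218,100), (614,97), (606,470), (230,474). I'll cast these.

```bash
python3 - <<'E'
from h import *
c=read_camera("wrist");o=get_obs()
from scipy.spatial.transform import Rotation as R
w,x,y,z=o["tool_rot"];r=R.from_quat([x,y,z,w]).as_matrix();p=np.array(o["eef_pos"])
def f(pts,z):return np.array([ray(c,(175+u/5-.4,129+v/5-.4),z) for u,v in pts])
for n,pts,z in(("pod",[(364,253),(468,253),(468,447),(366,447)],.11),("tabs",[(305,278),(525,278),(525,413),(305,413)],.106),("blk",[(218,100),(614,97),(606,470),(230,474)],.07),("redtop",[(165,500),(275,550)],.06)):
    W=f(pts,z);m=W.mean(0);e=W[1]-W[0];g=W[2]-W[1]
    print(n,m.round(4),"tool",(r.T@(m-p)).round(4),np.linalg.norm(e).round(4),np.linalg.norm(g).round(4),"deg",np.degrees(np.arctan2(e[1],e[0])).round(1),np.degrees(np.arctan2(g[1],g[0])).round(1))
    if n=="redtop":print(((W-p)@r).round(3))
print(np.degrees(np.arctan2(r[1,1],r[0,1])))
E
```

```text
pod [0.4987 0.1117 0.11  ] tool [-0.0022 -0.0007  0.0826] 0.0182 0.0365 deg 105.2 15.7
tabs [0.499  0.1115 0.106 ] tool [-0.0025 -0.001   0.0866] 0.0394 0.0258 deg 105.2 16.4
blk [0.4988 0.1117 0.07  ] tool [-0.0022 -0.0008  0.1226] 0.079 0.0803 deg 105.6 16.3Traceback (most recent call last):
  File "<stdin>", line 7, in <module>
IndexError: index 2 is out of bounds for axis 0 with size 2
```

Emit:
arm_command:
  commands: [-0.002, -0.001, 0.04, 0, 0, 0, 0.7, -0.002, -0.001, 0.075, 0, 0, 0, 0.7, -0.002, -0.001, 0.098, 0, 0, 0, 0.65, -0.002, -0.001, 0.11, 0, 0, 0, 0.6, -0.002, -0.001, 0.112, 0, 0, 0, 0.55, -0.002, -0.001, 0.112, 0, 0, 0, 0.52, -0.002, -0.001, 0.112, 0, 0, 0, 0.52]
  force: 30

```text
t: 3.2
eef_pos: [0.4987, 0.1113, 0.0806]
tool_rot: [0.001, -0.132, 0.991, 0.0]
contact_force: [-0.1, -0.1, 0.1]
gripper_width: 0.519
grasp_force: 0.0
```

Emit:
arm_command:
  commands: [0, 0, 0, 0, 0, 0, 0.48, 0, 0, 0, 0, 0, 0, 0.45, 0, 0, 0, 0, 0, 0, 0.43, 0, 0, 0, 0, 0, 0, 0.43, 0, 0, 0, 0, 0, 0, 0.43]

```text
t: 3.7
eef_pos: [0.4983, 0.1111, 0.0797]
tool_rot: [0.001, -0.132, 0.991, 0.0]
contact_force: [1.3, -1.5, 4.4]
gripper_width: 0.429
grasp_force: 3.2
```

Emit:
arm_command:
  commands: [0, -0.001, 0, 0, 0, 0, 0.43, 0, -0.001, 0, 0, 0, 0, 0.4, 0, -0.001, 0, 0, 0, 0, 0.38, 0, -0.001, 0, 0, 0, 0, 0.38, 0, -0.001, 0, 0, 0, 0, 0.38]

```text
t: 4.2
eef_pos: [0.4982, 0.1102, 0.0794]
tool_rot: [0.0, -0.132, 0.991, 0.0]
contact_force: [2.0, 0.6, 4.8]
gripper_width: 0.38
grasp_force: 4.6
```

Emit:
arm_command:
  commands: [0, 0, 0, 0, 0, 0, 0.35, 0, 0, 0, 0, 0, 0, 0.32, 0, 0, 0, 0, 0, 0, 0.28, 0, 0, 0, 0, 0, 0, 0.25, 0, 0, 0, 0, 0, 0, 0.25, 0, 0, 0, 0, 0, 0, 0.25]
  force: 30

```text
t: 4.8
eef_pos: [0.4982, 0.1104, 0.0796]
tool_rot: [0.0, -0.132, 0.991, 0.0]
contact_force: [0.4, 1.6, 7.4]
gripper_width: 0.289
grasp_force: 29.1
```

Emit:
arm_command:
  commands: [0, 0, -0.002, 0, 0, 0, 0.25, 0, 0, -0.004, 0, 0, 0, 0.25, 0, 0, -0.006, 0, 0, 0, 0.25, 0, 0, -0.006, 0, 0, 0, 0.25]

```text
t: 5.2
eef_pos: [0.4979, 0.1101, 0.0854]
tool_rot: [-0.0, -0.132, 0.991, 0.0]
contact_force: [1.5, 2.5, 3.0]
gripper_width: 0.288
grasp_force: 29.3
```

Emit:
arm_command:
  commands: [0, 0, -0.01, 0, 0, 0, 0.25, 0, 0, -0.022, 0, 0, 0, 0.25, 0, 0, -0.04, 0, 0, 0, 0.25, 0, 0, -0.065, 0, 0, 0, 0.25, 0, 0, -0.09, 0, 0, 0, 0.25, 0, 0, -0.105, 0, 0, 0, 0.25, 0, 0, -0.11, 0, 0, 0, 0.25, 0, 0, -0.11, 0, 0, 0, 0.25]

```text
t: 6.0
eef_pos: [0.4974, 0.1097, 0.1957]
tool_rot: [-0.0, -0.132, 0.991, 0.0]
contact_force: [0.4, -0.7, -1.7]
gripper_width: 0.285
grasp_force: 30.3
```

```bash
python3 - <<'E'
from h import *
o=get_obs();print(o["eef_pos"],o["contact_force"],o["gripper_width"])
a=read_camera("side")["img"][:,:,::-1];b=read_camera("wrist")["img"][:,:,::-1]
cv2.imwrite("pics/l1.png",np.hstack([cv2.resize(a[20:260,130:330],(400,480),interpolation=cv2.INTER_CUBIC),cv2.resize(b[120:384,150:370],(400,480),interpolation=cv2.INTER_CUBIC)]))
E
```

```text
[0.49740976 0.10966169 0.19567366] [ 0.38231953 -0.71044192 -1.6972322 ] 0.2854349696443216
```

View pics/l1.png

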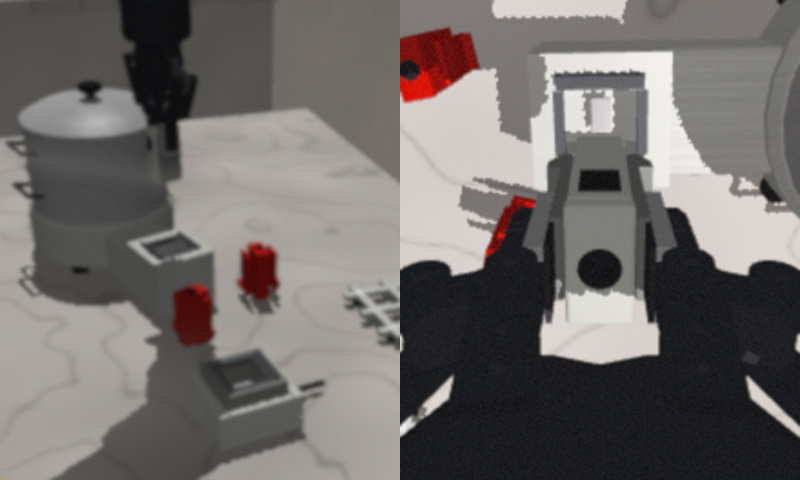

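The pod is held upright between the fingers, dot at wrist pixel (260,267). The steamer's pocket is empty and the cradle is free. Next is carrying it to the cradle, turning 8° on the way.

Emit:
arm_command:
  commands: [0.01, -0.03, 0, 0, 0, 1, 0.25, 0.02, -0.07, 0, 0, 0, 3, 0.25, 0.03, -0.11, 0, 0, 0, 4, 0.25, 0.04, -0.155, 0, 0, 0, 5, 0.25, 0.05, -0.2, 0, 0, 0, 6, 0.25, 0.055, -0.235, 0, 0, 0, 7, 0.25, 0.057, -0.255, 0, 0, 0, 8, 0.25, 0.057, -0.259, 0, 0, 0, 8, 0.25]

```text
t: 6.9
eef_pos: [0.5095, -0.1581, 0.1943]
tool_rot: [-0.001, -0.06, 0.998, -0.001]
contact_force: [-0.0, 0.9, -1.1]
gripper_width: 0.286
grasp_force: 30.3
```

Emit:
arm_command:
  commands: [0, 0, 0, 0, 0, 0, 0.25, 0, 0, 0, 0, 0, 0, 0.25]

```text
t: 7.1
eef_pos: [0.5103, -0.1533, 0.1946]
tool_rot: [-0.001, -0.063, 0.998, 0.0]
contact_force: [-0.9, 1.0, -2.4]
gripper_width: 0.293
grasp_force: 30.3
```

```bash
python3 - <<'E'
from h import *
o=get_obs();print(o["eef_pos"],o["tool_rot"],o["contact_force"],o["gripper_width"])
c=read_camera("wrist");b=c["img"][:,:,::-1]
np.savez("w3.npz",pose=c["pose"],K=c["camera_matrix"])
cv2.imwrite("pics/w3.png",cv2.resize(b[110:300,175:345],None,fx=4,fy=3,interpolation=cv2.INTER_CUBIC)[:600])
E
```

```text
[ 0.51029922 -0.15332017  0.19455427] [-7.93385252e-04 -6.34354629e-02  9.97985524e-01  4.55382390e-04] [-0.88891043  1.0147501  -2.44481377] 0.292691741787184
```

View pics/w3.png

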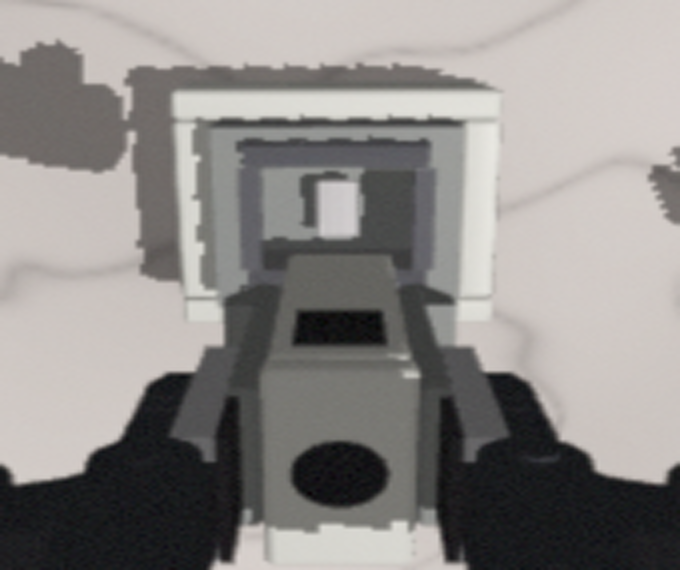

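Tray rim corners are at crop (173,92), (500,90), (490,319), (187,320), and the pod's top dot is at (340,473). The plate is visible in the empty pocket. I'll work out the alignment and the pod's height in the grip from these.

```bash
python3 - <<'E'
from h import *
from scipy.spatial.transform import Rotation as R
o=get_obs();d=np.load("w3.npz");c=dict(pose=d["pose"],camera_matrix=d["K"])
w,x,y,z=o["tool_rot"];r=R.from_quat([x,y,z,w]).as_matrix();p=np.array(o["eef_pos"])
fu=lambda u,v:(175+u/4-.375,110+v/3-.33)
def q(n,pts,z):
    W=np.array([ray(c,fu(*k),z) for k in pts]);m=W.mean(0);E=[W[1]-W[0],W[2]-W[1],W[2]-W[3],W[3]-W[0]]
    print(n,m.round(4),"tool",(r.T@(m-p)).round(4),[np.linalg.norm(e).round(4) for e in E],"deg",[np.degrees(np.arctan2(e[1],e[0])).round(1) for e in E])
q("tray",[(173,92),(500,90),(490,319),(187,320)],.04)
q("innerframe",[(207,122),(466,122),(458,298),(215,298)],.04)
print("tool y deg",np.degrees(np.arctan2(r[1,1],r[0,1])))
for z in(.195,.205,.215,.225,.235,.245,.255,.265,.275):print(z,(r.T@(ray(c,fu(340,473),z)-p)).round(4), "width",np.linalg.norm(ray(c,fu(265,362),z)-ray(c,fu(420,362),z)).round(4),np.linalg.norm(ray(c,fu(340,362),z)-ray(c,fu(340,561),z)).round(4))
E
```

```text
tray [ 0.5117 -0.1527  0.04  ] tool [-1.500e-03  1.000e-04  1.547e-01] [np.float64(0.0904), np.float64(0.0903), np.float64(0.0909), np.float64(0.09)] deg [np.float64(97.8), np.float64(7.8), np.float64(97.5), np.float64(7.5)]
innerframe [ 0.5128 -0.1529  0.04  ] tool [-0.0026 -0.0002  0.1547] [np.float64(0.0724), np.float64(0.0696), np.float64(0.0723), np.float64(0.0696)] deg [np.float64(97.3), np.float64(7.2), np.float64(97.3), np.float64(7.3)]
tool y deg 97.29999425481371
0.195 [-0.019   0.0005 -0.0003] width 0.0228 0.0458
0.205 [-0.0128  0.0005 -0.0103] width 0.0212 0.0426
0.215 [-0.0065  0.0005 -0.0203] width 0.0196 0.0395
0.225 [-0.0002  0.0004 -0.0303] width 0.018 0.0363
0.235 [ 0.006   0.0004 -0.0402] width 0.0165 0.0331
0.245 [ 0.0123  0.0004 -0.0502] width 0.0149 0.0299
0.255 [ 0.0186  0.0004 -0.0602] width 0.0133 0.0268
0.265 [ 0.0249  0.0003 -0.0702] width 0.0117 0.0236
0.275 [ 0.0311  0.0003 -0.0802] width 0.0101 0.0204
```

Pod centre is about 3 mm below the TCP, so it did not slip, and the alignment error is about -1.5 mm in tool x. I'll descend to just above the lead-in strips.

Emit:
arm_command:
  commands: [-0.0015, 0, 0.03, 0, 0, 0, 0.25, -0.0015, 0, 0.06, 0, 0, 0, 0.25, -0.0015, 0, 0.08, 0, 0, 0, 0.25, -0.0015, 0, 0.09, 0, 0, 0, 0.25, -0.0015, 0, 0.094, 0, 0, 0, 0.25, -0.0015, 0, 0.094, 0, 0, 0, 0.25, -0.0015, 0, 0.094, 0, 0, 0, 0.25]

```text
t: 7.85
eef_pos: [0.5129, -0.1547, 0.1022]
tool_rot: [0.001, -0.063, 0.998, -0.0]
contact_force: [0.2, 1.0, -0.2]
gripper_width: 0.287
grasp_force: 30.3
```

Emit:
arm_command:
  commands: [0, 0, 0.003, 0, 0, 0, 0.25, 0, 0, 0.006, 0, 0, 0, 0.25, 0, 0, 0.008, 0, 0, 0, 0.25, 0, 0, 0.008, 0, 0, 0, 0.25]

```text
t: 8.25
eef_pos: [0.5119, -0.1546, 0.0931]
tool_rot: [-0.0, -0.062, 0.998, 0.0]
contact_force: [-0.3, 0.9, -2.3]
gripper_width: 0.287
grasp_force: 30.3
```

Emit:
arm_command:
  commands: [0, 0.001, 0.002, 0, 0, 0, 0.25, 0, 0.001, 0.004, 0, 0, 0, 0.25, 0, 0.001, 0.006, 0, 0, 0, 0.25, 0, 0.001, 0.006, 0, 0, 0, 0.25]

```text
t: 8.65
eef_pos: [0.5118, -0.1536, 0.087]
tool_rot: [-0.0, -0.062, 0.998, 0.0]
contact_force: [-0.5, -0.9, -1.2]
gripper_width: 0.288
grasp_force: 30.3
```

Emit:
arm_command:
  commands: [0, 0, 0.002, 0, 0, 0, 0.25, 0, 0, 0.004, 0, 0, 0, 0.25, 0, 0, 0.004, 0, 0, 0, 0.25]

```text
t: 8.95
eef_pos: [0.5118, -0.1537, 0.083]
tool_rot: [-0.0, -0.062, 0.998, 0.0]
contact_force: [-0.5, 0.4, -1.3]
gripper_width: 0.287
grasp_force: 30.3
```

Emit:
arm_command:
  commands: [0, 0, 0.002, 0, 0, 0, 0.25, 0, 0, 0.004, 0, 0, 0, 0.25, 0, 0, 0.004, 0, 0, 0, 0.25]

```text
t: 9.25
eef_pos: [0.5118, -0.1537, 0.079]
tool_rot: [-0.0, -0.062, 0.998, 0.0]
contact_force: [-0.6, 0.6, -1.6]
gripper_width: 0.286
grasp_force: 30.3
```

Emit:
arm_command:
  commands: [0, 0, 0.002, 0, 0, 0, 0.25, 0, 0, 0.004, 0, 0, 0, 0.25, 0, 0, 0.004, 0, 0, 0, 0.25]

```text
t: 9.55
eef_pos: [0.5118, -0.1537, 0.075]
tool_rot: [-0.0, -0.062, 0.998, 0.0]
contact_force: [-0.5, 0.9, -0.8]
gripper_width: 0.287
grasp_force: 30.3
```

Emit:
arm_command:
  commands: [0, 0, 0.002, 0, 0, 0, 0.25, 0, 0, 0.003, 0, 0, 0, 0.25, 0, 0, 0.003, 0, 0, 0, 0.25]

```text
t: 9.85
eef_pos: [0.512, -0.1537, 0.0722]
tool_rot: [-0.0, -0.062, 0.998, 0.0]
contact_force: [-0.1, -0.2, -1.3]
gripper_width: 0.289
grasp_force: 30.3
```

Emit:
arm_command:
  commands: [0, 0, 0.002, 0, 0, 0, 0.25, 0, 0, 0.003, 0, 0, 0, 0.25, 0, 0, 0.003, 0, 0, 0, 0.25]

```text
t: 10.15
eef_pos: [0.5122, -0.1537, 0.0694]
tool_rot: [0.0, -0.062, 0.998, -0.0]
contact_force: [-0.7, 0.3, 3.8]
gripper_width: 0.283
grasp_force: 31.0
```

The plate has made contact at TCP z≈0.071, so I expect the floor near 0.061.

Emit:
arm_command:
  commands: [0, 0, 0.002, 0, 0, 0, 0.25, 0, 0, 0.004, 0, 0, 0, 0.25, 0, 0, 0.004, 0, 0, 0, 0.25]

```text
t: 10.45
eef_pos: [0.5122, -0.1537, 0.0652]
tool_rot: [0.0, -0.062, 0.998, -0.0]
contact_force: [-0.0, 1.0, 4.0]
gripper_width: 0.287
grasp_force: 31.2
```

Emit:
arm_command:
  commands: [0, 0, 0.001, 0, 0, 0, 0.25, 0, 0, 0.002, 0, 0, 0, 0.25, 0, 0, 0.002, 0, 0, 0, 0.25]

```text
t: 10.75
eef_pos: [0.5122, -0.1537, 0.0633]
tool_rot: [0.0, -0.062, 0.998, -0.0]
contact_force: [-1.2, -0.5, 3.6]
gripper_width: 0.282
grasp_force: 31.2
```

Emit:
arm_command:
  commands: [0, 0, 0.001, 0, 0, 0, 0.25, 0, 0, 0.001, 0, 0, 0, 0.25]

```text
t: 10.95
eef_pos: [0.5121, -0.1537, 0.0623]
tool_rot: [0.0, -0.062, 0.998, -0.0]
contact_force: [-0.6, 1.2, 4.5]
gripper_width: 0.283
grasp_force: 31.3
```

Emit:
arm_command:
  commands: [0, 0, 0.001, 0, 0, 0, 0.25, 0, 0, 0.001, 0, 0, 0, 0.25]

```text
t: 11.15
eef_pos: [0.5123, -0.1537, 0.0619]
tool_rot: [0.0, -0.062, 0.998, 0.0]
contact_force: [-1.9, 0.9, 11.4]
gripper_width: 0.283
grasp_force: 32.4
```

The floor is reached, with the force rising to 11 N. I'll keep a light press and open gradually, following the pads' swing slightly downward.

Emit:
arm_command:
  commands: [0, 0, 0.0005, 0, 0, 0, 0.25, 0, 0, 0.0005, 0, 0, 0, 0.32, 0, 0, 0.001, 0, 0, 0, 0.36, 0, 0, 0.0015, 0, 0, 0, 0.39, 0, 0, 0.0015, 0, 0, 0, 0.42]

```text
t: 11.65
eef_pos: [0.5125, -0.1538, 0.06]
tool_rot: [0.0, -0.062, 0.998, -0.0]
contact_force: [0.2, 0.4, 4.6]
gripper_width: 0.416
grasp_force: 3.4
```

Emit:
arm_command:
  commands: [0, 0, 0, 0, 0, 0, 0.46, 0, 0, 0, 0, 0, 0, 0.52, 0, 0, 0, 0, 0, 0, 0.6, 0, 0, 0, 0, 0, 0, 0.6]

```text
t: 12.05
eef_pos: [0.5115, -0.1537, 0.0594]
tool_rot: [-0.0, -0.062, 0.998, 0.0]
contact_force: [0.1, 0.2, -0.3]
gripper_width: 0.598
grasp_force: 0.0
```

Emit:
arm_command:
  commands: [0, 0, -0.02, 0, 0, 0, 0.6, 0, 0, -0.06, 0, 0, 0, 0.6, 0, 0, -0.1, 0, 0, 0, 0.7, 0, 0, -0.13, 0, 0, 0, 0.7, 0, 0, -0.13, 0, 0, 0, 0.7]

```text
t: 12.55
eef_pos: [0.5144, -0.1546, 0.1938]
tool_rot: [0.004, -0.062, 0.998, -0.001]
contact_force: [0.4, -0.1, -0.2]
gripper_width: 0.701
grasp_force: 0.0
```

```bash
python3 - <<'E'
from h import *
from scipy.spatial.transform import Rotation as R
o=get_obs();print(o["eef_pos"],o["contact_force"])
a=read_camera("side")["img"][:,:,::-1];c=read_camera("wrist");b=c["img"][:,:,::-1]
np.savez("w4.npz",pose=c["pose"],K=c["camera_matrix"])
cv2.imwrite("pics/f1.png",np.hstack([cv2.resize(a[150:260,200:310],(360,360),interpolation=cv2.INTER_CUBIC),cv2.resize(b[130:240,205:315],(440,440),interpolation=cv2.INTER_CUBIC)[:360]]))
E
```

```text
[ 0.51442258 -0.15456687  0.19376113] [ 0.35377633 -0.14743176 -0.24905075]
```

View pics/f1.png

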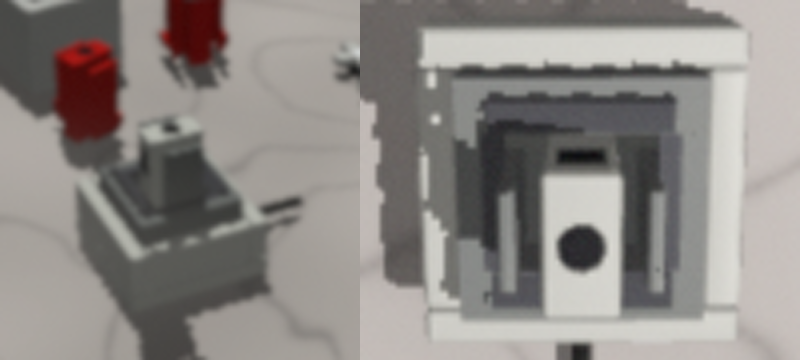

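The pod stands upright in the cradle, tabs sprung out (tab span to body ratio 164/78 ≈ 40/19). Its height needs a quick check to confirm that it latched.

```bash
python3 - <<'E'
from h import *
d=np.load("w4.npz");c=dict(pose=d["pose"],camera_matrix=d["K"])
f=lambda u,v:(205+(u-360)/4-.375,130+v/4-.375)
for z in(.082,.087,.092,.097,.102):print(z,[np.linalg.norm(ray(c,f(*a),z)-ray(c,f(*b),z)).round(4) for a,b in(((542,240),(623,240)),((582,174),(582,318)),((500,245),(664,245)))],ray(c,f(582,248),z).round(4))
s=read_camera("side");P=np.array(s["pose"])
# dot in the side view -> triangulate with the wrist ray
us,uw=(200+170*110/360-.35,150+127*110/360-.35),f(582,248)
M=lambda c:np.array(c["camera_matrix"])@np.linalg.inv(np.array(c["pose"]))[:3]
X=cv2.triangulatePoints(M(s),M(c),np.array(us).reshape(2,1),np.array(uw).reshape(2,1));print("dot",(X[:3]/X[3]).ravel().round(4))
W=np.array([ray(c,f(*k),.04)[:2] for k in[(422,28),(748,26),(740,340),(430,340)]]);print("tray",W.mean(0).round(4))
E
```

```text
0.082 [np.float64(0.0201), np.float64(0.0372), np.float64(0.0407)] [ 0.5164 -0.1523  0.082 ]
0.087 [np.float64(0.0197), np.float64(0.0365), np.float64(0.0399)] [ 0.5149 -0.1525  0.087 ]
0.092 [np.float64(0.0193), np.float64(0.0358), np.float64(0.0391)] [ 0.5134 -0.1527  0.092 ]
0.097 [np.float64(0.0189), np.float64(0.035), np.float64(0.0383)] [ 0.5119 -0.1529  0.097 ]
0.102 [np.float64(0.0185), np.float64(0.0343), np.float64(0.0375)] [ 0.5105 -0.1531  0.102 ]
dot [ 0.513  -0.1527  0.0928]
tray [ 0.5115 -0.1519]
```

The pod's top is at 0.093 m, which matches the latched height, on axis within 1.5 mm.

```bash
python3 -c "
from station import hand_in;print(hand_in())"
```

```text
the job is handed in; nothing more can be done
None
```

The pod is out of the steamer and stands upright in the charging cradle with both tabs sprung out; camera checks put its top at the latched height and within about 1.5 mm of the axis, and the job is handed in, though no verdict came back.

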